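Check a terminal cover for bow with a straightedge

TASK

Check whether the plastic cover in the near bay of the board is flat or bowed: lay (do not drop) the straightedge lengthwise across the middle of its face, let go, and press down gently with the closed fingers, holding a steady 6 N or so for half a second (never over 25 N), first on the straightedge's left end and then on its right end as seen from the robot, to feel whether it rocks. Then, leaving the straightedge lying there, set the lever beside the bay: fully towards the robot if the straightedge sits firm, fully away from the robot if it rocks. Leave the spray can, the screwdriver and the keypad where they are.

Things in the scene. Friction and masses are not known exactly. Their poses are not given: they have to be found in the camera images.
- board: Fixed plywood board 300 x 380 x 15 mm, level on screw feet 10 to 22 mm above the table, with two alike white plastic covers (110 mm along board x, 230 mm along y) fixed in it. Origin: its underside, below the middle of the near bay, whose cover is to be checked; x away from the robot, y along the covers' length to the robot's left, z up. The far cover, 150 mm on along x, only waits.
- near_bay (a point): Point on the board's z axis, 50 mm above its origin, about the middle of the near cover's face. The face is flat, or bowed: it slopes down by 0.025 rad to both ends from a ridge that runs along x, 25 mm left (+y) of the middle. In the middle it lies anywhere from 46 to 54.5 mm above the board's origin. Both look alike; kind and height change from run to run.
- straightedge: Loose steel bar 220 x 24 x 8 mm, 0.35 kg, a black grip block on the middle of its top; at first on the table right of the board. Origin: centre of its underside; x along it, z up. Press the bare bar about 90 mm from its middle. On a bowed cover it rests on the right slope; under some 2 N its left end sinks 3 mm onto the left slope, and it tips back when freed. On a flat one all is level and firm.
- edge_grip (a point): Centre of the straightedge's grip block (44 mm along the bar, 24 mm wide across it, 24 mm tall), 20 mm above the bar's underside; the block's top is 32 mm above the underside and 24 mm above the bar's top. Axes as the straightedge's.
- verdict (a joint): Angle of the verdict lever: 0 = leaning fully towards the robot (firm), 0.5 = upright, 1.0 = leaning fully away (rocks). Starts near upright, stays where it is left, about 1 N at the ball moves it; its block (70 x 50 mm) reaches 40 mm, the hub on it 50 mm above the board's origin.
- verdict_tip (a point): Centre of the ball (26 mm across) at the end of the lever's 10 mm rod. The pivot lies 37 mm above the board's origin at board x = 0, y = 190 mm, its axis along board y; the ball is 80 mm from it, so 117 mm above the origin when upright and 107 mm at either end of the swing.
- air_can: Bystander: spray can 54 mm across, 170 mm tall, standing; origin at the centre of its underside.
- driver: Bystander: screwdriver lying on the table to the right of the straightedge, seen from the robot; origin near its middle.
- keypad: Bystander: black keypad module 75 x 110 x 22 mm lying to the left of the board; origin at the centre of its underside.
Things that resemble listed ones, but are neither listed nor needed, are in the scene too. Of the things shaped like the straightedge, the steel one is meant.

How it is judged:
On the way, in this order (a step that is already met when the one before it is completed fails the run):
1. the straightedge lies lengthwise across the middle of the near cover (centre within 20 mm, direction within 0.2 rad), let go (x of edge_grip in the frame of board between -0.02 and 0.02 m and y of edge_grip in the frame of board between -0.02 and 0.02 m and z of edge_grip in the frame of board between 0.058 and 0.082 m and angle between the x axis of edge_grip and the y axis of board, either way round below 0.2 rad and contact force between the fingers and straightedge below 0.1 N), for 0.2 s.
2. its left end is held pressed with 3 to 10 N (at least 60 mm from the middle) (x of edge_grip in the frame of board between -0.02 and 0.02 m and y of edge_grip in the frame of board between -0.02 and 0.02 m and z of edge_grip in the frame of board between 0.058 and 0.082 m and angle between the x axis of edge_grip and the y axis of board, either way round below 0.2 rad and contact force between the fingers and straightedge between 3 and 10 N and z of the grasp point in the frame of board below 0.11 m and y of the grasp point in the frame of board above 0.06 m), for 0.4 s.
3. then its right end is held pressed with 3 to 10 N (at least 60 mm from the middle) (x of edge_grip in the frame of board between -0.02 and 0.02 m and y of edge_grip in the frame of board between -0.02 and 0.02 m and z of edge_grip in the frame of board between 0.058 and 0.082 m and angle between the x axis of edge_grip and the y axis of board, either way round below 0.2 rad and contact force between the fingers and straightedge between 3 and 10 N and z of the grasp point in the frame of board below 0.11 m and y of the grasp point in the frame of board below -0.06 m), for 0.4 s.
4. the lever is set to the true result, after the presses (((not (angle between edge_grip's own z axis and vertical above 0.011 rad) and value of joint verdict below 0.2 rad) or (angle between edge_grip's own z axis and vertical above 0.011 rad and value of joint verdict above 0.8 rad))), for 0.2 s.
At the end, for the whole second after the job is handed in: The straightedge lies released and at rest along the near cover (centre within 20 mm of its middle, direction within 0.2 rad), and the lever is towards the robot (below 0.2 rad) if the cover is flat, away from the robot (above 0.8 rad) if it is bowed (all of step 1 and linear speed of straightedge below 0.01 m/s and ((not (angle between edge_grip's own z axis and vertical above 0.011 rad) and value of joint verdict below 0.2 rad) or (angle between edge_grip's own z axis and vertical above 0.011 rad and value of joint verdict above 0.8 rad))); the robot touches nothing.
It fails at once if an end of the straightedge on the cover is pressed with more than 25 N (x of edge_grip in the frame of board between -0.02 and 0.02 m and y of edge_grip in the frame of board between -0.02 and 0.02 m and z of edge_grip in the frame of board between 0.058 and 0.082 m and angle between the x axis of edge_grip and the y axis of board, either way round below 0.2 rad and contact force between the fingers and straightedge above 25 N and (y of the grasp point in the frame of board above 0.05 m or y of the grasp point in the frame of board below -0.05 m)).
It fails at once if the straightedge is let go well above the cover (by 15 mm or more) (horizontal distance between edge_grip and near_bay below 0.06 m and z of edge_grip in the frame of board above 0.089 m and contact force between the fingers and straightedge below 0.05 N).
It fails at once if a bystander is moved more than 20 mm (distance of any of air_can, driver, keypad from where it was at the start of the episode above 0.02 m).
It also fails if it takes over 66 s, if anything falls off the work surface, if the arm or the gripper's body presses on something with over 40 N, if the wrist force passes 120 N, or if a joint passes its speed limit or range.

ROBOT

A 7-joint arm with a two-finger parallel gripper is mounted at the origin on the work surface. World frame = base frame: x ahead of the robot, y to its left, z up, the work surface at z = 0. Lengths are in m, angles in rad, forces in N, time in s.
With the tool pointing down it reaches from about 0.425 to 0.925 m from the base axis. Payload 6.8 kg.
Tool frame: the origin (TCP) lies midway between the tips of the shut fingers; the grasp point (between the pads) lies 19 mm behind it; y points along the fingers, z is the direction in which the jaws open and shut, and the axes are right-handed (so a half turn about y gives the same grasp; the last joint's range is limited). The gripper opens to 85 mm and grips with 20 to 120 N. Pads are 22 mm wide; open, the fingers measure 114 mm over their backs; the gripper's body (76 mm by 85 mm) begins 54 mm behind the grasp point. The pads swing forward as they close: fully open they stand 13 mm farther back than shut.
Start: joints at [-1.439, 0.477, 0.022, 1.555, -0.011, 1.109, -0.083], TCP at [0.16, 0.656, 0.231] pointing down, gripper open.
Joint ranges: [-2.96, 2.96], [-0.34, 2.1], [-1.41, 1.46], [0.24, 2.44], [-1.37, 4.51], [0.17, 1.92], [-2.96, 2.96]. Speed limits (rad/s): [2.39, 2.39, 3.14, 3.14, 3.14, 3.14, 3.14].

INTERFACE

Orientations are given as a unit quaternion [w, x, y, z].
In Python, from station import bot gives the robot as it stands. The module is installed in compiled form; this text tells all that it offers.
- The arm moves only by the shell command python3 -m crank 'ROWS' [FORCE]. ROWS is JSON, a list of rows, each an object with "linear": the shift along the tool's x, y, z in m, a list of three; "dr": the turn, a rotation vector about the tool's x, y, z in degrees, a list of three; "hand": the gripper command: -1 is shut, 1 is fully open, values between are in proportion. A call has 1 to 10 rows; each row is the pose to reach, as a shift and turn from the pose commanded when the call began, along the tool's axes at that moment; what a row does not reach only later rows make up. A row lasts 1/12 s, in which the tool goes at most 41.7 mm and 7.16 degrees, less where a joint would pass 70% of its speed; a pose out of reach is approached as far as the arm can. A call with a gripper value outside its range is refused whole. The fingers move at their own pace and stop on an object; FORCE is the grip in N (left out, the last holds). Time passes only in rows, so rows that repeat a pose let the fingers close. It gives the time, the measured TCP pose, the force and the opening at its end, in the units of the state.
- bot.get_obs(): the state, without advancing time (a new reading comes with each control period).
- bot.read_camera(name): name is "side" or "top"; returns the picture (420x560x3 uint8, blue, green, red); there is no depth.
- bot.camera_params(name): a dict with "K" (3x3 intrinsics, pixels), "k1" (the pictures are not rectified: a ray, as slopes to the right and down, at radius r is drawn at 1 + k1 r^2 times it, then the intrinsics apply), "R" (3x3) and "t" (3): a world point X has camera coordinates R X + t. Camera axes: x right, y down, z forward; pixel columns grow to the right and rows downward; lengths in m; the calibration is good to about 2 mm. A picture is of the moment at which its call begins. camera_params takes no time and is no camera call.
- bot.hand_in(): hands the job in, once; it reports no verdict.
Trained networks look in the newest picture that a camera, given by its name, has taken for a name from the list of things; names that differ only in an ending like _2 or _b are one class to them, and where a whole thing is asked for, a point or a joint stands for the part that bears it (a point fixed in the world has none). Each returns a list of dicts, best first, with "score" (0 to 1); they miss things now and then, are a little off and sometimes report something else, mostly with a low value. They report only what shows in the picture. A call takes as long as a camera call. They do not tell look-alikes from the thing itself.
- bot.search_frame(camera, target): "extent" ([left, top, right, bottom] in pixels, round what is visible of it).
- bot.cut_out(camera, target): "pixels" (420x560 bool, what is visible of it) and "extent" ([left, top, right, bottom] in pixels, round what is visible of it).
- bot.place_of(camera, target): "xy" ([column, row] in pixels: a listed point, or the origin of a listed thing).
The state is a dict: "t": time; "q": joint angles; "joint_vel": joint speeds; "joint_torque": joint torques, N m; "eef_pos": TCP position; "tool_rot": TCP orientation; "contact_force": force on the tool from outside, world axes, zero at the start; "torque": the same for the moment, N m; "gripper_width": opening from 0.0 (shut) to 1.0 (fully open).
Only numpy, scipy, OpenCV 4.12 (cv2) and the standard library are available. Lean on these libraries where they do the work, as an engineer would, in place of code of your own. Each camera call takes 0.05 s, during which the arm holds its last target. There are 200 camera calls.

## Working session

There is one attempt and no reset: what is moved stays moved. The work goes in short steps, Python scripts to look and compute and a shell command to move; the robot and the scene stay as the last step left them, time stands still between calls to the robot, and variables do not carry over. Pictures are saved under pics/ and viewed, about 8 in all and at most 12, crops included, and the job is handed in when it is done.

```bash
mkdir -p pics
cat > h.py <<'E'
import numpy as np, cv2
from station import bot
def ray(cam,px):
    p=bot.camera_params(cam);K=np.array(p["K"]);R=np.array(p["R"]);t=np.array(p["t"])
    d=np.linalg.inv(K)@np.array([px[0],px[1],1.]);u=d[:2].copy()
    for _ in range(30): u=d[:2]/(1+p["k1"]*(u@u))
    return -R.T@t, R.T@np.array([u[0],u[1],1.])
def onz(cam,px,z):
    c,d=ray(cam,px);return c+d*(z-c[2])/d[2]
def proj(cam,X):
    p=bot.camera_params(cam);x=np.array(p["R"])@np.array(X)+np.array(p["t"]);u=x[:2]/x[2]
    u=u*(1+p["k1"]*(u@u));return (np.array(p["K"])@[u[0],u[1],1])[:2]
def tri(pa,pb):
    a,d=ray("side",pa);b,e=ray("top",pb)
    s=np.linalg.lstsq(np.c_[d,-e],b-a,rcond=None)[0];P=a+d*s[0];Q=b+e*s[1];return (P+Q)/2,np.linalg.norm(P-Q)
E
python3 - <<'E'
from h import *
np.set_printoptions(precision=4,suppress=True)
print({k:np.round(v,4).tolist() for k,v in bot.get_obs().items()})
for c in("side","top"):
    im=bot.read_camera(c);cv2.imwrite(f"pics/{c}0.png",im)
    print(c,"centre",ray(c,(280,210)))
    for n in("straightedge","edge_grip","near_bay","verdict_tip","board","keypad","air_can","driver"):
        print(n,[(round(r["score"],2),np.round(r["xy"],1).tolist()) for r in bot.place_of(c,n)][:4])
E
```

```text
{'t': 0.0, 'q': [-1.4391, 0.4778, 0.0223, 1.5565, -0.0115, 1.1093, -0.0831], 'joint_vel': [-0.0015, 0.0013, -0.001, -0.0002, -0.0016, -0.0011, 0.0008], 'joint_torque': [-0.001, -59.6469, 1.6077, -28.1188, 0.0125, 0.0095, 0.0], 'eef_pos': [0.1602, 0.6551, 0.2303], 'tool_rot': [-0.7014, 0.7027, -0.0846, 0.0845], 'contact_force': [0.1769, -0.236, 0.0085], 'torque': [0.049, -0.0271, -0.0127], 'gripper_width': 1.0002}
side centre (array([-0.1261, -0.9929,  1.1226]), array([ 0.4263,  0.5969, -0.6799]))
straightedge [(0.74, [394.0, 220.3]), (0.7, [345.9, 281.7]), (0.64, [420.5, 351.4]), (0.57, [247.6, 328.5])]
edge_grip [(0.84, [394.1, 216.2]), (0.83, [251.1, 328.2]), (0.69, [350.0, 274.6]), (0.59, [422.8, 350.0])]
near_bay [(0.87, [256.6, 190.0])]
verdict_tip [(0.72, [348.3, 281.2]), (0.41, [222.3, 140.3])]
board [(0.93, [255.1, 203.8])]
keypad [(0.73, [206.3, 139.2])]
air_can [(0.92, [398.8, 291.4])]
driver [(0.74, [340.4, 328.5]), (0.33, [252.5, 190.4])]
top centre (array([ 0.3932, -0.0562,  1.8433]), array([ 0.0757,  0.0049, -0.9971]))
straightedge [(0.93, [432.5, 200.6]), (0.78, [358.7, 204.4]), (0.66, [349.7, 281.1]), (0.63, [331.6, 132.1])]
edge_grip [(0.94, [353.3, 285.9]), (0.91, [358.5, 200.8]), (0.81, [333.2, 131.4]), (0.64, [430.3, 206.1])]
near_bay []
verdict_tip [(0.47, [198.4, 210.6])]
board []
keypad [(0.74, [360.1, 201.4]), (0.57, [145.2, 192.8]), (0.44, [390.2, 235.5])]
air_can [(0.68, [387.4, 182.0]), (0.63, [359.3, 200.3])]
driver [(0.57, [390.4, 234.1])]
```

View pics/top0.png

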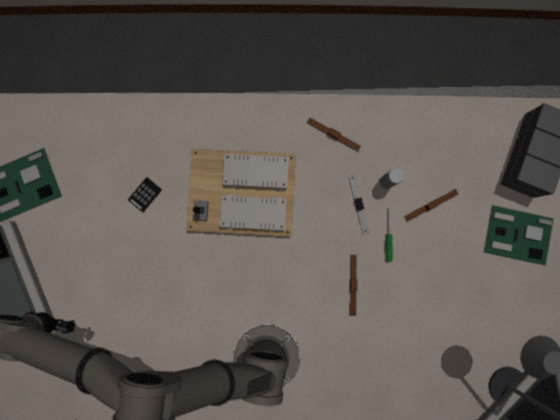

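View pics/side0.png

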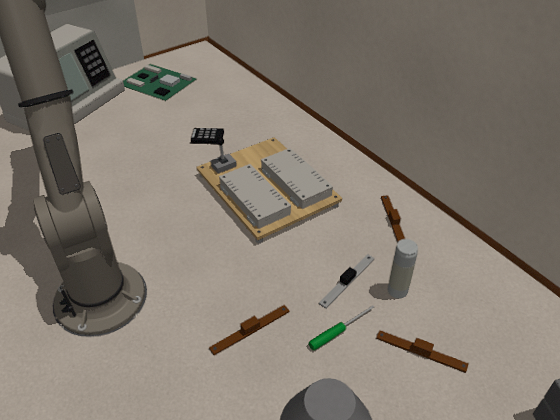

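Four bar-shaped things (top view): brown bars at (333,133), (353,285) and (431,206), and a bright steel bar with a black grip at (358,204), which is (347,280) in the side view. The steel one fits. I'll confirm it in an enlarged crop and measure.

Run:
```python
from h import *
np.set_printoptions(precision=4,suppress=True)
t=cv2.imread("pics/top0.png");s=cv2.imread("pics/side0.png")
a=cv2.resize(t[140:250,180:300],None,fx=4,fy=4,interpolation=cv2.INTER_CUBIC)
b=cv2.resize(t[165:245,335:405],None,fx=4,fy=4,interpolation=cv2.INTER_CUBIC)
c=np.zeros((600,800,3),np.uint8);c[:440,:480]=a;c[:320,500:780]=b
c[330:590,500:780]=cv2.resize(s[245:310,310:380],(280,260),interpolation=cv2.INTER_CUBIC)
cv2.imwrite("pics/crop1.png",c)
bot.read_camera("side");bot.read_camera("top")
for cam in("top","side"):
  for n,ref in(("straightedge",{"top":(358,204),"side":(347,280)}),("edge_grip",{"top":(358,204),"side":(347,280)}),("board",{"top":(242,193),"side":(268,190)})):
    for r in bot.cut_out(cam,n):
        m=r["pixels"];q=np.argwhere(m)[:,::-1].astype(np.float32)
        if len(q) and np.hypot(*(q.mean(0)-ref[cam]))<25:
            print(cam,n,round(r["score"],2),q.mean(0),len(q),"rect",cv2.minAreaRect(q), "corners\n",cv2.boxPoints(cv2.minAreaRect(q)))
```

```text
top straightedge 0.73 [358.8564 205.2234] 376 rect ((359.0882568359375, 205.35293579101562), (58.9361572265625, 7.276068210601807), 75.96376037597656) corners
 [[348.4118 177.647 ]
 [355.4706 175.8823]
 [369.7647 233.0588]
 [362.7059 234.8235]]
top edge_grip 0.63 [359.1049 206.2377] 467 rect ((359.18255615234375, 204.9578857421875), (60.562164306640625, 8.76952075958252), 77.00537872314453) corners
 [[348.1011 176.4382]
 [356.646  174.4663]
 [370.264  233.4775]
 [361.7191 235.4495]]
top board 0.69 [228.8397 192.6066] 4586 rect ((240.8338623046875, 192.4362030029297), (105.42375183105469, 84.55133819580078), 3.6522228717803955) corners
 [[185.5361 231.2682]
 [190.922  146.8886]
 [296.1317 153.6042]
 [290.7457 237.9838]]
side straightedge 0.62 [346.1725 279.8805] 661 rect ((345.5, 279.0), (12.020814895629883, 70.00357055664062), 45.0) corners
 [[316.5 299.5]
 [366.  250. ]
 [374.5 258.5]
 [325.  308. ]]
side edge_grip 0.55 [345.4248 280.6532] 718 rect ((344.8481140136719, 279.822509765625), (12.49405288696289, 70.76856994628906), 45.62959671020508) corners
 [[315.1857 300.101 ]
 [365.7735 250.6129]
 [374.5105 259.5441]
 [323.9227 309.0321]]
side board 0.7 [257.4562 185.0146] 3496 rect ((265.8517150878906, 181.60467529296875), (130.05226135253906, 92.46322631835938), 49.25383758544922) corners
 [[188.3831 162.5161]
 [258.4341 102.1645]
 [343.3203 200.6932]
 [273.2694 261.0448]]
```

View pics/crop1.png

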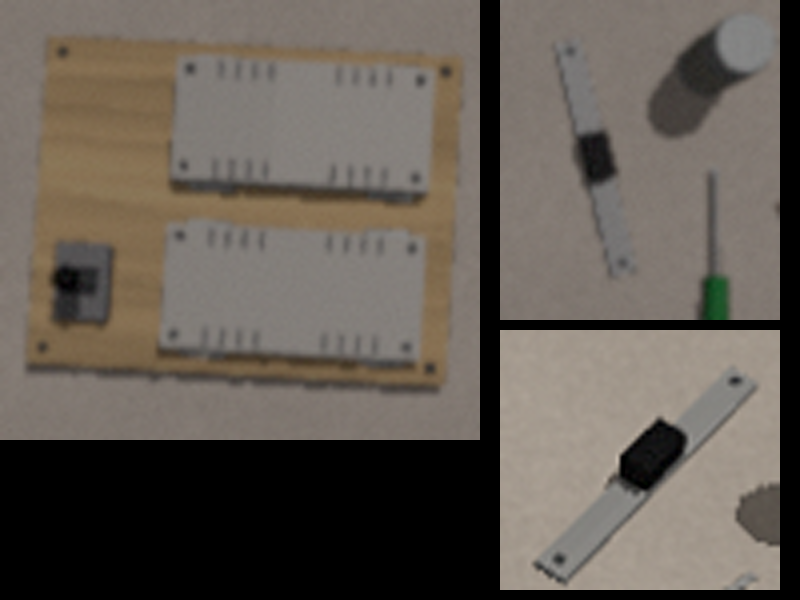

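Crop: the upper-right and lower-right panels show the steel bar with black grip (centre at top px ≈ 358.6,204), next to the can and the screwdriver. This confirms it. The left panel shows the board, the near cover (lower, centre ≈ 252.8,212.4) and the lever at left (ball ≈ 196,210).

Run:
```python
from h import *
np.set_printoptions(precision=4,suppress=True)
f=lambda X,Y,ox,oy:((X+.5)/4-.5+ox,(Y+.5)/4-.5+oy)
h1,h2=[onz("top",f(x-500,y,335,165),.008) for x,y in((571,50),(622,262))]
g1,g2=[onz("side",f(x-500,y-330,310,245),.008) for x,y in((735,380),(558,559))]
for a,b in((h1,h2),(g1,g2)):
    d=a-b;print("edge",a,b,(a+b)/2,np.hypot(*d[:2]),"ang",np.arctan2(d[1],d[0]))
print("grip top",onz("top",f(96,158,335,165),.032))
for z in(.056,.066,.0765):
    P=[onz("top",f(x,y,180,140),z) for x,y in((180,236),(412,248),(172,334),(406,347),(190,69),(421,80),(183,166),(416,178))]
    n=sum(P[:4])/4;q=sum(P[4:])/4;d=(P[0]-P[1]+P[2]-P[3])/2;
    print(z,"near",n,"far",q,"yaw",np.arctan2(-d[0],d[1]),np.linalg.norm(d),"sep",np.linalg.norm(q-n),"proj side",proj("side",n))
P=[onz("top",f(x,y,180,140),.031) for x,y in((62,51),(446,72),(42,347),(430,369))];print(np.array(P))
print("pivot block",onz("top",f(83,283,180,140),.055), "ball",onz("top",f(67,280,180,140),.13))
for c in("side","top"): print(c,[proj(c,X) for X in([.16,.655,.23],)])
```

```text
edge [ 0.6569 -0.3123  0.008 ] [ 0.4622 -0.359   0.008 ] [ 0.5596 -0.3357  0.008 ] 0.20026184891678303 ang 0.23524694593675222
edge [ 0.6584 -0.3109  0.008 ] [ 0.4635 -0.3586  0.008 ] [ 0.561  -0.3348  0.008 ] 0.20067138690509143 ang 0.23994511283517445
grip top [ 0.5552 -0.3316  0.032 ]
0.056 near [0.5192 0.0499 0.056 ] far [0.6705 0.0432 0.056 ] yaw -0.04276785898742087 0.20820535911410049 sep 0.15142524809393498 proj side [252.6839 193.4133]
0.066 near [0.5185 0.0493 0.066 ] far [0.669  0.0427 0.066 ] yaw -0.042767858987420894 0.20704042336186548 sep 0.15057800436281177 proj side [252.4742 191.0614]
0.0765 near [0.5178 0.0486 0.0765] far [0.6673 0.0421 0.0765] yaw -0.04276785898742093 0.2058172408220187 sep 0.14968839844513238 proj side [252.2521 188.5689]
[[ 0.739   0.2658  0.031 ]
 [ 0.7228 -0.0856  0.031 ]
 [ 0.4679  0.2771  0.031 ]
 [ 0.4521 -0.0737  0.031 ]]
pivot block [0.5246 0.2373 0.055 ] ball [0.5215 0.2388 0.13  ]
side [array([53.6118, 95.36  ])]
top [array([ 60.5149, 317.725 ])]
```

```bash
cat >> h.py <<'E'
from scipy.spatial.transform import Rotation as Ro
def tool():
    o=bot.get_obs();w,x,y,z=o["tool_rot"];return np.array(o["eef_pos"]),Ro.from_quat([x,y,z,w]),o
def plan(p,az=None):
    "shift/turn to TCP p, tool straight down, jaw azimuth az mod pi"
    P,R,o=tool();M=R.as_matrix();a0=np.arctan2(M[1,2],M[0,2])
    if az is None: az=a0
    az=a0+(az-a0+np.pi/2)%np.pi-np.pi/2
    z=np.array([np.cos(az),np.sin(az),0]);y=np.array([0,0,-1.]);T=np.c_[np.cross(y,z),y,z]
    print("t",round(o["t"],2),"pos",P.round(4),"jaw az",round(a0,3),"->",round(az,3),"F",np.round(o["contact_force"],1),"w",round(o["gripper_width"],3),"q",np.round(o["q"],2))
    print("linear",np.round(M.T@(np.array(p)-P),4),"dr",np.round((R.inv()*Ro.from_matrix(T)).as_rotvec(degrees=True),2))
E
python3 - <<'E'
from h import *
plan((.45,.45,.25),1.809);plan((.5,.1,.25),1.809);
print("can",onz("side",(399,292),0),"driver tip",onz("top",(388,208),0.01),onz("top",(390,250),.01))
E
```

```text
t 1.3 pos [0.1603 0.6557 0.2313] jaw az 1.331 -> 1.809 F [-0.2 -1.2  0.8] w 0.998 q [-1.44  0.48  0.02  1.56 -0.01  1.11 -0.08]
linear [ 0.3302 -0.0187 -0.131 ] dr [ -0.   -27.39   0.  ]
t 1.3 pos [0.1603 0.6557 0.2313] jaw az 1.331 -> 1.809 F [-0.2 -1.2  0.8] w 0.998 q [-1.44  0.48  0.02  1.56 -0.01  1.11 -0.08]
linear [ 0.4619 -0.0187 -0.4591] dr [ -0.   -27.39   0.  ]
can [ 0.64576779 -0.44421745  0.        ] driver tip [ 0.5440695  -0.44301021  0.01      ] [ 0.39054368 -0.44966715  0.01      ]
```

Run:
```python
from h import *
plan((.45,.45,.26),.3)
```

```text
t 1.3 pos [0.1603 0.6557 0.2313] jaw az 1.331 -> 0.3 F [-0.2 -1.2  0.8] w 0.998 q [-1.44  0.48  0.02  1.56 -0.01  1.11 -0.08]
linear [ 0.3302 -0.0287 -0.131 ] dr [-0.   59.07 -0.  ]
```

```bash
python3 -m crank '[{"linear":[0.165,-0.03,-0.066],"dr":[0,30,0],"hand":0.6},{"linear":[0.165,-0.03,-0.066],"dr":[0,30,0],"hand":0.6},{"linear":[0.165,-0.03,-0.066],"dr":[0,30,0],"hand":0.6},{"linear":[0.165,-0.03,-0.066],"dr":[0,30,0],"hand":0.6},{"linear":[0.33,-0.03,-0.131],"dr":[0,59,0],"hand":0.6},{"linear":[0.33,-0.03,-0.131],"dr":[0,59,0],"hand":0.6},{"linear":[0.33,-0.03,-0.131],"dr":[0,59,0],"hand":0.6},{"linear":[0.33,-0.03,-0.131],"dr":[0,59,0],"hand":0.6},{"linear":[0.33,-0.03,-0.131],"dr":[0,59,0],"hand":0.6},{"linear":[0.33,-0.03,-0.131],"dr":[0,59,0],"hand":0.6}]' 50
python3 - <<'E'
from h import *
plan((.56,.1,.26),-.7)
E
```

```text
t: 2.13
eef_pos: [0.4562, 0.4441, 0.2619]
tool_rot: [0.567, -0.567, 0.421, -0.424]
contact_force: [0.8, 0.1, 0.1]
gripper_width: 0.798
t 2.13 pos [0.4562 0.4441 0.2619] jaw az 0.289 -> -0.7 F [0.8 0.1 0.1] w 0.798 q [-1.12  0.4   0.34  1.64 -0.14  1.13 -0.46]
linear [0.3594 0.003  0.0013] dr [-0.25 56.68  0.08]
```

```bash
python3 -m crank '[{"linear":[0.36,0,0],"dr":[0,57,0],"hand":0.6},{"linear":[0.36,0,0],"dr":[0,57,0],"hand":0.6},{"linear":[0.36,0,0],"dr":[0,57,0],"hand":0.6},{"linear":[0.36,0,0],"dr":[0,57,0],"hand":0.6},{"linear":[0.36,0,0],"dr":[0,57,0],"hand":0.6},{"linear":[0.36,0,0],"dr":[0,57,0],"hand":0.6},{"linear":[0.36,0,0],"dr":[0,57,0],"hand":0.6},{"linear":[0.36,0,0],"dr":[0,57,0],"hand":0.6},{"linear":[0.36,0,0],"dr":[0,57,0],"hand":0.6},{"linear":[0.36,0,0],"dr":[0,57,0],"hand":0.6}]'
python3 - <<'E'
from h import *
plan((.56,-.335,.22),-1.333)
E
```

```text
t: 2.97
eef_pos: [0.5579, 0.0991, 0.262]
tool_rot: [-0.298, 0.297, -0.641, 0.643]
contact_force: [-0.2, 0.6, 0.6]
gripper_width: 0.802
t 2.97 pos [0.5579 0.0991 0.262 ] jaw az -0.703 -> -1.333 F [-0.2  0.6  0.6] w 0.802 q [-0.82  0.31  0.66  1.82 -0.21  1.08 -0.78]
linear [0.3299 0.043  0.2821] dr [-1.700e-01  3.612e+01 -2.000e-02]
```

```bash
python3 -m crank '[{"linear":[0.32,0.02,0.27],"dr":[0,36,0],"hand":0.2},{"linear":[0.32,0.02,0.27],"dr":[0,36,0],"hand":0.2},{"linear":[0.32,0.02,0.27],"dr":[0,36,0],"hand":0.2},{"linear":[0.32,0.02,0.27],"dr":[0,36,0],"hand":0.2},{"linear":[0.32,0.02,0.27],"dr":[0,36,0],"hand":0.2},{"linear":[0.32,0.02,0.27],"dr":[0,36,0],"hand":0.2},{"linear":[0.32,0.02,0.27],"dr":[0,36,0],"hand":0.2},{"linear":[0.32,0.02,0.27],"dr":[0,36,0],"hand":0.2},{"linear":[0.32,0.02,0.27],"dr":[0,36,0],"hand":0.2},{"linear":[0.32,0.02,0.27],"dr":[0,36,0],"hand":0.2}]'
python3 - <<'E'
from h import *
plan((.56,-.335,.1),-1.333)
E
```

```text
t: 3.8
eef_pos: [0.5602, -0.3104, 0.2411]
tool_rot: [0.089, -0.089, 0.702, -0.701]
contact_force: [0.7, 0.1, 0.4]
gripper_width: 0.6
t 3.8 pos [ 0.5602 -0.3104  0.2411] jaw az -1.319 -> -1.333 F [0.7 0.1 0.4] w 0.6 q [-0.15  0.52  0.81  1.67 -0.41  1.13 -0.55]
linear [0.0064 0.141  0.024 ] dr [ 0.06  0.79 -0.03]
```

```bash
python3 -m crank '[{"linear":[0.006,0.03,0.024],"dr":[0,0.8,0],"hand":0.2},{"linear":[0.006,0.07,0.024],"dr":[0,0.8,0],"hand":0.2},{"linear":[0.006,0.11,0.024],"dr":[0,0.8,0],"hand":0.2},{"linear":[0.006,0.141,0.024],"dr":[0,0.8,0],"hand":0.2},{"linear":[0.006,0.171,0.024],"dr":[0,0.8,0],"hand":0.2},{"linear":[0.006,0.171,0.024],"dr":[0,0.8,0],"hand":0.2},{"linear":[0.006,0.171,0.024],"dr":[0,0.8,0],"hand":0.2},{"linear":[0.006,0.171,0.024],"dr":[0,0.8,0],"hand":0.2}]'
python3 - <<'E'
from h import *
plan((.56,-.335,.008),-1.333)
for c in("top","side"): cv2.imwrite(f"pics/{c}2.png",bot.read_camera(c))
s=cv2.imread("pics/side2.png");cv2.imwrite("pics/crop2.png",cv2.resize(s[190:330,270:440],None,fx=4,fy=4,interpolation=cv2.INTER_CUBIC))
E
```

```text
t: 4.47
eef_pos: [0.5609, -0.3349, 0.0721]
tool_rot: [-0.084, 0.083, -0.702, 0.703]
contact_force: [-0.6, -0.3, 0.4]
gripper_width: 0.599
t 4.47 pos [ 0.5609 -0.3349  0.0721] jaw az -1.335 -> -1.333 F [-0.6 -0.3  0.4] w 0.599 q [-0.02  0.72  0.67  1.77 -0.57  0.86 -0.42]
linear [ 0.0011  0.0641 -0.0002] dr [-0.08 -0.11 -0.1 ]
```

View pics/crop2.png

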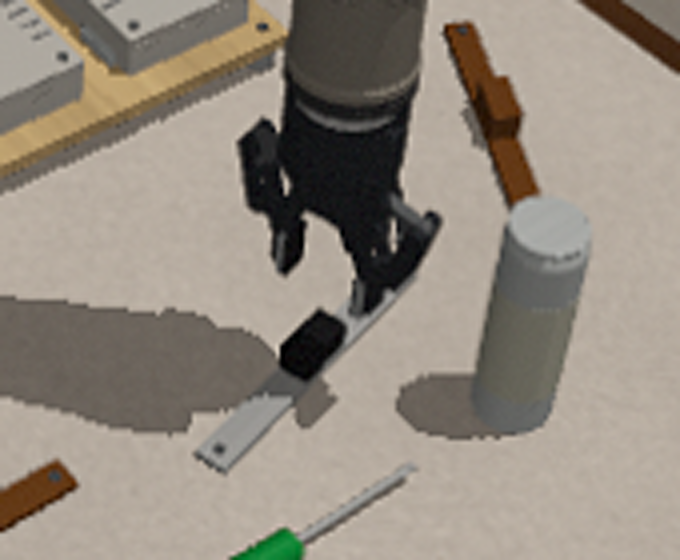

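The open fingers stand above the steel bar, with the jaws across the grip (crop ≈ 313,345). Both fingertips are about 6 cm above it and clear of the can and the driver. Next I descend and grip.

```bash
python3 -m crank '[{"linear":[0,0.03,0],"dr":[0,0,0],"hand":0.2},{"linear":[0,0.05,0],"dr":[0,0,0],"hand":0.2},{"linear":[0,0.064,0],"dr":[0,0,0],"hand":0.2},{"linear":[0,0.064,0],"dr":[0,0,0],"hand":0.2},{"linear":[0,0.064,0],"dr":[0,0,0],"hand":-1},{"linear":[0,0.064,0],"dr":[0,0,0],"hand":-1},{"linear":[0,0.064,0],"dr":[0,0,0],"hand":-1},{"linear":[0,0.064,0],"dr":[0,0,0],"hand":-1},{"linear":[0,0.064,0],"dr":[0,0,0],"hand":-1},{"linear":[0,0.064,0],"dr":[0,0,0],"hand":-1}]' 50
python3 -m crank '[{"linear":[0,0,0],"dr":[0,0,0],"hand":-1},{"linear":[0,-0.02,0],"dr":[0,0,0],"hand":-1},{"linear":[0,-0.05,0],"dr":[0,0,0],"hand":-1},{"linear":[0,-0.09,0],"dr":[0,0,0],"hand":-1},{"linear":[0,-0.13,0],"dr":[0,0,0],"hand":-1},{"linear":[0,-0.17,0],"dr":[0,0,0],"hand":-1},{"linear":[0,-0.21,0],"dr":[0,0,0],"hand":-1},{"linear":[0,-0.23,0],"dr":[0,0,0],"hand":-1},{"linear":[0,-0.23,0],"dr":[0,0,0],"hand":-1},{"linear":[0,-0.23,0],"dr":[0,0,0],"hand":-1}]'
python3 - <<'E'
from h import *
plan((.53,0,.22),-.3)
E
```

```text
t: 5.4
eef_pos: [0.5607, -0.3353, 0.0082]
tool_rot: [-0.084, 0.082, -0.702, 0.703]
contact_force: [-1.2, 2.1, 6.8]
gripper_width: 0.269
t: 6.23
eef_pos: [0.5598, -0.3347, 0.2371]
tool_rot: [-0.084, 0.082, -0.702, 0.702]
contact_force: [0.3, 0.2, -4.4]
gripper_width: 0.269
t 6.23 pos [ 0.5598 -0.3347  0.2371] jaw az -1.336 -> -0.3 F [ 0.3  0.2 -4.4] w 0.269 q [-0.11  0.54  0.81  1.65 -0.43  1.13 -0.52]
linear [-0.0489  0.017  -0.3324] dr [ -0.08 -59.35  -0.07]
```

```bash
python3 -m crank '[{"linear":[-0.049,0.017,-0.332],"dr":[0,-59.3,0],"hand":-1},{"linear":[-0.049,0.017,-0.332],"dr":[0,-59.3,0],"hand":-1},{"linear":[-0.049,0.017,-0.332],"dr":[0,-59.3,0],"hand":-1},{"linear":[-0.049,0.017,-0.332],"dr":[0,-59.3,0],"hand":-1},{"linear":[-0.049,0.017,-0.332],"dr":[0,-59.3,0],"hand":-1},{"linear":[-0.049,0.017,-0.332],"dr":[0,-59.3,0],"hand":-1},{"linear":[-0.049,0.017,-0.332],"dr":[0,-59.3,0],"hand":-1},{"linear":[-0.049,0.017,-0.332],"dr":[0,-59.3,0],"hand":-1},{"linear":[-0.049,0.017,-0.332],"dr":[0,-59.3,0],"hand":-1},{"linear":[-0.049,0.017,-0.332],"dr":[0,-59.3,0],"hand":-1}]'
python3 - <<'E'
from h import *
plan((.5185,.049,.125),-.044)
E
```

```text
t: 7.07
eef_pos: [0.5279, 0.0039, 0.2168]
tool_rot: [0.421, -0.423, 0.569, -0.566]
contact_force: [-0.2, -0.4, -3.8]
gripper_width: 0.271
t 7.07 pos [0.5279 0.0039 0.2168] jaw az -0.292 -> -0.044 F [-0.2 -0.4 -3.8] w 0.271 q [-0.58  0.28  0.55  1.95 -0.18  0.97 -0.24]
linear [-0.0406  0.0918 -0.0215] dr [  0.29 -14.2    0.02]
```

```bash
python3 -m crank '[{"linear":[-0.0406,0.01,-0.0215],"dr":[0.2,-7,0],"hand":-1},{"linear":[-0.0406,0.03,-0.0215],"dr":[0.2,-14.2,0],"hand":-1},{"linear":[-0.0406,0.06,-0.0215],"dr":[0.2,-14.2,0],"hand":-1},{"linear":[-0.0406,0.092,-0.0215],"dr":[0.2,-14.2,0],"hand":-1},{"linear":[-0.0406,0.092,-0.0215],"dr":[0.2,-14.2,0],"hand":-1},{"linear":[-0.0406,0.092,-0.0215],"dr":[0.2,-14.2,0],"hand":-1},{"linear":[-0.0406,0.092,-0.0215],"dr":[0.2,-14.2,0],"hand":-1}]'
python3 - <<'E'
from h import *
plan((.5185,.049,.085),-.044)
for c in("top","side"): cv2.imwrite(f"pics/{c}3.png",bot.read_camera(c))
t=cv2.imread("pics/top3.png")[140:250,180:320];s=cv2.imread("pics/side3.png")[120:260,180:360]
c=np.zeros((600,800,3),np.uint8);c[:330,:420]=cv2.resize(t,(420,330),interpolation=cv2.INTER_CUBIC);c[:280,430:790]=cv2.resize(s,(360,280),interpolation=cv2.INTER_CUBIC)
cv2.imwrite("pics/crop3.png",c[:340])
print(bot.place_of("side","near_bay"),[ (r["score"],r["xy"]) for r in bot.place_of("side","edge_grip")], proj("side",(.5185,.049,.137)))
E
```

```text
t: 7.65
eef_pos: [0.5219, 0.0437, 0.128]
tool_rot: [-0.487, 0.485, -0.512, 0.515]
contact_force: [1.3, -0.1, -3.7]
gripper_width: 0.273
t 7.65 pos [0.5219 0.0437 0.128 ] jaw az -0.055 -> -0.044 F [ 1.3 -0.1 -3.7] w 0.273 q [-0.57  0.38  0.45  2.04 -0.23  0.77 -0.03]
linear [-0.0052  0.043  -0.0039] dr [-0.2  -0.65  0.06]
[{'xy': [254.4, 191.1], 'score': 0.89}] [(0.94, [391.4, 216.8]), (0.85, [256.2, 170.7]), (0.76, [250.9, 326.9]), (0.71, [424.5, 348.0]), (0.48, [339.5, 326.3])] [251.6183048  172.39112558]
```

View pics/crop3.png

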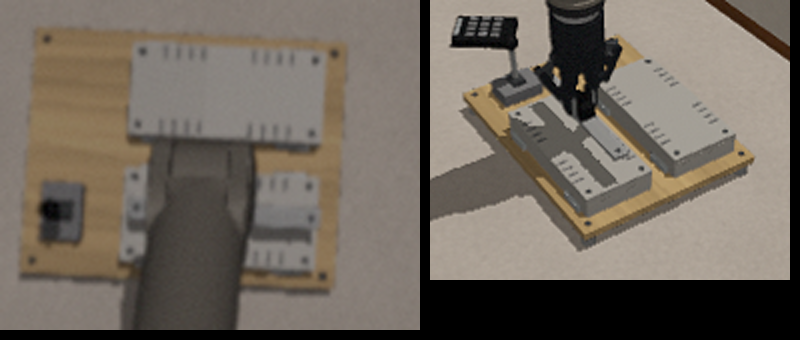

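The held bar is parallel to the near cover and above its middle (side crop ≈ 590,125). I'll descend carefully.

```bash
python3 -m crank '[{"linear":[-0.005,0.015,-0.004],"dr":[0,-0.65,0],"hand":-1},{"linear":[-0.005,0.03,-0.004],"dr":[0,-0.65,0],"hand":-1},{"linear":[-0.005,0.034,-0.004],"dr":[0,-0.65,0],"hand":-1},{"linear":[-0.005,0.034,-0.004],"dr":[0,-0.65,0],"hand":-1},{"linear":[-0.005,0.034,-0.004],"dr":[0,-0.65,0],"hand":-1},{"linear":[-0.005,0.034,-0.004],"dr":[0,-0.65,0],"hand":-1}]'
python3 - <<'E'
from h import *
plan((.5185,.049,.085),-.044)
E
for i in 1; do python3 -m crank '[{"linear":[0,0.003,0],"dr":[0,0,0],"hand":-1},{"linear":[0,0.006,0],"dr":[0,0,0],"hand":-1},{"linear":[0,0.006,0],"dr":[0,0,0],"hand":-1},{"linear":[0,0.006,0],"dr":[0,0,0],"hand":-1}]'; done
```

```text
t: 8.35
eef_pos: [0.5188, 0.0499, 0.0944]
tool_rot: [-0.491, 0.488, -0.509, 0.512]
contact_force: [0.2, -0.6, -3.5]
gripper_width: 0.269
t 8.35 pos [0.5188 0.0499 0.0944] jaw az -0.042 -> -0.044 F [ 0.2 -0.6 -3.5] w 0.269 q [-0.55  0.43  0.42  2.06 -0.27  0.69 -0.  ]
linear [ 0.0009  0.0094 -0.0003] dr [-0.3   0.11  0.  ]
t: 8.68
eef_pos: [0.5178, 0.05, 0.0873]
tool_rot: [-0.49, 0.489, -0.509, 0.511]
contact_force: [0.2, 0.9, -4.3]
gripper_width: 0.273
```

```bash
python3 -m crank '[{"linear":[0,0.0025,0],"dr":[0,0,0],"hand":-1},{"linear":[0,0.0025,0],"dr":[0,0,0],"hand":-1},{"linear":[0,0.0025,0],"dr":[0,0,0],"hand":-1}]' | grep -E "eef|force"
python3 -m crank '[{"linear":[0,0.0025,0],"dr":[0,0,0],"hand":-1},{"linear":[0,0.0025,0],"dr":[0,0,0],"hand":-1},{"linear":[0,0.0025,0],"dr":[0,0,0],"hand":-1}]' | grep -E "eef|force"
python3 -m crank '[{"linear":[0,0.0025,0],"dr":[0,0,0],"hand":-1},{"linear":[0,0.0025,0],"dr":[0,0,0],"hand":-1},{"linear":[0,0.0025,0],"dr":[0,0,0],"hand":-1}]' | grep -E "eef|force"
```

```text
eef_pos: [0.5179, 0.0499, 0.0847]
contact_force: [-0.2, -0.4, -3.5]
eef_pos: [0.5178, 0.0499, 0.0822]
contact_force: [0.1, -0.7, -3.2]
eef_pos: [0.5179, 0.0499, 0.0797]
contact_force: [0.1, 0.7, -2.3]
```

```bash
python3 -m crank '[{"linear":[0,0.0015,0],"dr":[0,0,0],"hand":-1},{"linear":[0,0.0015,0],"dr":[0,0,0],"hand":-1},{"linear":[0,0.0015,0],"dr":[0,0,0],"hand":-1}]' | grep -E "eef|force"
python3 - <<'E'
from h import *
print(bot.get_obs()["torque"])
E
python3 -m crank '[{"linear":[0,0.001,0],"dr":[0,0,0],"hand":-1},{"linear":[0,0.001,0],"dr":[0,0,0],"hand":-1},{"linear":[0,0.001,0],"dr":[0,0,0],"hand":-1}]' | grep -E "eef|force"
python3 - <<'E'
from h import *
print(bot.get_obs()["torque"])
E
```

```text
eef_pos: [0.5181, 0.05, 0.0793]
contact_force: [-2.6, 0.1, 6.9]
[ 0.0364955   0.81345762 -0.00249236]
eef_pos: [0.5181, 0.05, 0.0792]
contact_force: [-6.6, 0.7, 19.3]
[-0.05344163  1.8272823   0.05691382]
```

```bash
python3 -m crank '[{"linear":[0,-0.0016,0],"dr":[0,0,0],"hand":-1},{"linear":[0,-0.0016,0],"dr":[0,0,0],"hand":-1},{"linear":[0,-0.0016,0],"dr":[0,0,0],"hand":-0.3},{"linear":[0,-0.0016,0],"dr":[0,0,0],"hand":-0.2},{"linear":[0,-0.0016,0],"dr":[0,0,0],"hand":0},{"linear":[0,-0.0016,0],"dr":[0,0,0],"hand":0},{"linear":[0,-0.0016,0],"dr":[0,0,0],"hand":0},{"linear":[0,-0.0016,0],"dr":[0,0,0],"hand":0}]'
python3 -m crank '[{"linear":[0,-0.01,0],"dr":[0,0,0],"hand":0},{"linear":[0,-0.02,0],"dr":[0,0,0],"hand":0},{"linear":[0,-0.05,0],"dr":[0,0,0],"hand":0},{"linear":[0,-0.08,0],"dr":[0,0,0],"hand":0},{"linear":[0,-0.08,0],"dr":[0,0,0],"hand":-1},{"linear":[0,-0.08,0],"dr":[0,0,0],"hand":-1},{"linear":[0,-0.08,0],"dr":[0,0,0],"hand":-1},{"linear":[0,-0.08,0],"dr":[0,0,0],"hand":-1},{"linear":[0,-0.08,0],"dr":[0,0,0],"hand":-1},{"linear":[0,-0.08,0],"dr":[0,0,0],"hand":-1}]'
python3 - <<'E'
from h import *
# left press point: 90 mm along board +y ; board y dir (.044,.999)
plan((.5185+.09*.044,.049+.09,.11),-.044)
for c in("top","side"): cv2.imwrite(f"pics/{c}4.png",bot.read_camera(c))
s=cv2.imread("pics/side4.png")[140:250,190:330];cv2.imwrite("pics/crop4.png",cv2.resize(s,None,fx=5,fy=5,interpolation=cv2.INTER_CUBIC))
E
```

```text
t: 10.6
eef_pos: [0.5181, 0.05, 0.079]
tool_rot: [-0.49, 0.489, -0.509, 0.511]
contact_force: [0.0, -0.7, -0.3]
gripper_width: 0.5
t: 11.43
eef_pos: [0.5172, 0.0499, 0.1582]
tool_rot: [-0.49, 0.489, -0.51, 0.511]
contact_force: [0.3, -1.3, -0.1]
gripper_width: 0.002
t 11.43 pos [0.5172 0.0499 0.1582] jaw az -0.042 -> -0.044 F [ 0.3 -1.3 -0.1] w 0.002 q [-0.6   0.33  0.47  2.02 -0.2   0.83 -0.06]
linear [-0.0893  0.0481  0.0015] dr [-0.11  0.13  0.06]
```

View pics/crop4.png

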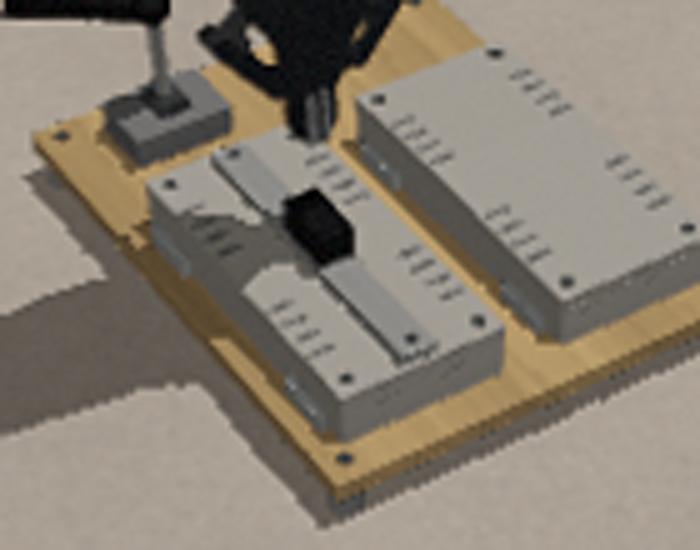

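The bar lies released along the middle of the near cover, with its holes at crop (235,153) and (411,340), in line with the midpoint of the cover's screws. Now the left press.

```bash
python3 -m crank '[{"linear":[-0.04,0,0.0015],"dr":[0,0,0],"hand":-1},{"linear":[-0.08,0,0.0015],"dr":[0,0,0],"hand":-1},{"linear":[-0.0893,0.02,0.0015],"dr":[0,0,0],"hand":-1},{"linear":[-0.0893,0.05,0.0015],"dr":[0,0,0],"hand":-1},{"linear":[-0.0893,0.067,0.0015],"dr":[0,0,0],"hand":-1},{"linear":[-0.0893,0.067,0.0015],"dr":[0,0,0],"hand":-1},{"linear":[-0.0893,0.067,0.0015],"dr":[0,0,0],"hand":-1},{"linear":[-0.0893,0.067,0.0015],"dr":[0,0,0],"hand":-1}]'
python3 -m crank '[{"linear":[0,0.003,0],"dr":[0,0,0],"hand":-1},{"linear":[0,0.003,0],"dr":[0,0,0],"hand":-1},{"linear":[0,0.003,0],"dr":[0,0,0],"hand":-1}]' | grep -E "eef|force"
python3 -m crank '[{"linear":[0,0.002,0],"dr":[0,0,0],"hand":-1},{"linear":[0,0.002,0],"dr":[0,0,0],"hand":-1},{"linear":[0,0.002,0],"dr":[0,0,0],"hand":-1}]' | grep -E "eef|force"
python3 -m crank '[{"linear":[0,0.001,0],"dr":[0,0,0],"hand":-1},{"linear":[0,0.001,0],"dr":[0,0,0],"hand":-1},{"linear":[0,0.001,0],"dr":[0,0,0],"hand":-1}]' | grep -E "eef|force"
```

```text
t: 12.2
eef_pos: [0.5239, 0.1389, 0.0928]
tool_rot: [-0.49, 0.488, -0.509, 0.512]
contact_force: [-0.0, -0.0, -0.3]
gripper_width: -0.0
eef_pos: [0.5237, 0.1392, 0.0897]
contact_force: [0.1, -0.3, -0.4]
eef_pos: [0.5232, 0.1391, 0.087]
contact_force: [-0.2, 0.2, 0.0]
eef_pos: [0.5232, 0.1391, 0.0859]
contact_force: [-0.0, 0.4, 0.2]
```

```bash
python3 -m crank '[{"linear":[0,0.001,0],"dr":[0,0,0],"hand":-1},{"linear":[0,0.001,0],"dr":[0,0,0],"hand":-1}]' | grep -E "eef|force"
python3 -m crank '[{"linear":[0,0.001,0],"dr":[0,0,0],"hand":-1},{"linear":[0,0.001,0],"dr":[0,0,0],"hand":-1}]' | grep -E "eef|force"
python3 -m crank '[{"linear":[0,0.0007,0],"dr":[0,0,0],"hand":-1},{"linear":[0,0.0007,0],"dr":[0,0,0],"hand":-1}]' | grep -E "eef|force"
python3 -m crank '[{"linear":[0,0.0005,0],"dr":[0,0,0],"hand":-1},{"linear":[0,0.0005,0],"dr":[0,0,0],"hand":-1}]' | grep -E "eef|force"
```

```text
eef_pos: [0.5231, 0.1391, 0.0848]
contact_force: [0.1, 0.1, 0.5]
eef_pos: [0.5231, 0.1391, 0.0838]
contact_force: [0.1, 1.0, 0.1]
eef_pos: [0.5231, 0.1391, 0.0831]
contact_force: [0.6, 0.3, 0.9]
eef_pos: [0.5232, 0.1391, 0.0827]
contact_force: [-0.1, -0.5, -0.7]
```

```bash
python3 -m crank '[{"linear":[0,0.0007,0],"dr":[0,0,0],"hand":-1},{"linear":[0,0.0007,0],"dr":[0,0,0],"hand":-1}]' | grep -E "eef|force"
python3 -m crank '[{"linear":[0,0.0005,0],"dr":[0,0,0],"hand":-1},{"linear":[0,0.0005,0],"dr":[0,0,0],"hand":-1}]' | grep -E "eef|force"
python3 -m crank '[{"linear":[0,0.0005,0],"dr":[0,0,0],"hand":-1},{"linear":[0,0.0005,0],"dr":[0,0,0],"hand":-1}]' | grep -E "eef|force"
python3 -m crank '[{"linear":[0,0.0005,0],"dr":[0,0,0],"hand":-1},{"linear":[0,0.0005,0],"dr":[0,0,0],"hand":-1}]' | grep -E "eef|force"
```

```text
eef_pos: [0.5232, 0.1392, 0.082]
contact_force: [-1.0, 0.7, -0.4]
eef_pos: [0.5232, 0.1391, 0.0815]
contact_force: [-0.4, 0.1, 0.3]
eef_pos: [0.5232, 0.1391, 0.081]
contact_force: [1.3, -0.8, 0.0]
eef_pos: [0.5231, 0.1391, 0.0805]
contact_force: [0.5, 0.3, -0.8]
```

```bash
python3 -m crank '[{"linear":[0,0.0005,0],"dr":[0,0,0],"hand":-1},{"linear":[0,0.0005,0],"dr":[0,0,0],"hand":-1}]' | grep -E "eef|force"
python3 -m crank '[{"linear":[0,0.0004,0],"dr":[0,0,0],"hand":-1},{"linear":[0,0.0004,0],"dr":[0,0,0],"hand":-1}]' | grep -E "eef|force"
python3 -m crank '[{"linear":[0,0.0003,0],"dr":[0,0,0],"hand":-1},{"linear":[0,0.0003,0],"dr":[0,0,0],"hand":-1}]' | grep -E "eef|force"
```

```text
eef_pos: [0.5232, 0.1391, 0.08]
contact_force: [-0.7, 0.0, 0.2]
eef_pos: [0.5232, 0.1391, 0.0796]
contact_force: [-0.4, 0.3, -0.3]
eef_pos: [0.5232, 0.1391, 0.0793]
contact_force: [0.4, -0.6, -0.5]
```

```bash
python3 -m crank '[{"linear":[0,0.0004,0],"dr":[0,0,0],"hand":-1},{"linear":[0,0.0004,0],"dr":[0,0,0],"hand":-1}]' | grep -E "eef|force"
python3 -m crank '[{"linear":[0,0.0004,0],"dr":[0,0,0],"hand":-1},{"linear":[0,0.0004,0],"dr":[0,0,0],"hand":-1}]' | grep -E "eef|force"
python3 -m crank '[{"linear":[0,0.0004,0],"dr":[0,0,0],"hand":-1},{"linear":[0,0.0004,0],"dr":[0,0,0],"hand":-1}]' | grep -E "eef|force"
```

```text
eef_pos: [0.5232, 0.1391, 0.0792]
contact_force: [-1.6, -0.1, 3.4]
eef_pos: [0.5233, 0.1391, 0.0792]
contact_force: [-2.7, -1.8, 8.3]
eef_pos: [0.5233, 0.1391, 0.0792]
contact_force: [-5.0, -1.2, 13.0]
```

```bash
python3 -m crank '[{"linear":[0,-0.0006,0],"dr":[0,0,0],"hand":-1},{"linear":[0,-0.0006,0],"dr":[0,0,0],"hand":-1},{"linear":[0,-0.0006,0],"dr":[0,0,0],"hand":-1},{"linear":[0,-0.0006,0],"dr":[0,0,0],"hand":-1},{"linear":[0,-0.0006,0],"dr":[0,0,0],"hand":-1},{"linear":[0,-0.0006,0],"dr":[0,0,0],"hand":-1},{"linear":[0,-0.0006,0],"dr":[0,0,0],"hand":-1},{"linear":[0,-0.0006,0],"dr":[0,0,0],"hand":-1}]' | grep -E "eef|force"
python3 -m crank '[{"linear":[0,0,0],"dr":[0,0,0],"hand":-1},{"linear":[0,0,0],"dr":[0,0,0],"hand":-1},{"linear":[0,0,0],"dr":[0,0,0],"hand":-1}]'
```

```text
eef_pos: [0.5233, 0.1392, 0.0792]
contact_force: [-2.6, -1.1, 7.2]
t: 16.2
eef_pos: [0.5233, 0.1392, 0.0792]
tool_rot: [-0.49, 0.489, -0.509, 0.511]
contact_force: [-1.6, 0.1, 6.8]
gripper_width: 0.001
```

```bash
python3 -m crank '[{"linear":[0,-0.02,0],"dr":[0,0,0],"hand":-1},{"linear":[0,-0.05,0],"dr":[0,0,0],"hand":-1},{"linear":[0.03,-0.05,0],"dr":[0,0,0],"hand":-1},{"linear":[0.07,-0.05,0],"dr":[0,0,0],"hand":-1},{"linear":[0.11,-0.05,0],"dr":[0,0,0],"hand":-1},{"linear":[0.15,-0.05,0],"dr":[0,0,0],"hand":-1},{"linear":[0.18,-0.05,0],"dr":[0,0,0],"hand":-1},{"linear":[0.18,-0.05,0],"dr":[0,0,0],"hand":-1},{"linear":[0.18,-0.05,0],"dr":[0,0,0],"hand":-1}]'
python3 - <<'E'
from h import *
plan((.5145,-.041,.083),-.044)
E
```

```text
t: 16.95
eef_pos: [0.5153, -0.0429, 0.1288]
tool_rot: [-0.489, 0.488, -0.51, 0.513]
contact_force: [-0.2, 0.2, -0.2]
gripper_width: -0.001
t 16.95 pos [ 0.5153 -0.0429  0.1288] jaw az -0.046 -> -0.044 F [-0.2  0.2 -0.2] w -0.001 q [-0.42  0.37  0.46  2.05 -0.24  0.76  0.15]
linear [-0.0019  0.0458 -0.001 ] dr [-0.2  -0.13  0.06]
```

```bash
python3 -m crank '[{"linear":[0,0.02,0],"dr":[0,0,0],"hand":-1},{"linear":[0,0.04,0],"dr":[0,0,0],"hand":-1},{"linear":[0,0.044,0],"dr":[0,0,0],"hand":-1},{"linear":[0,0.044,0],"dr":[0,0,0],"hand":-1},{"linear":[0,0.045,0],"dr":[0,0,0],"hand":-1},{"linear":[0,0.046,0],"dr":[0,0,0],"hand":-1},{"linear":[0,0.046,0],"dr":[0,0,0],"hand":-1}]' | grep -E "eef|force"
python3 -m crank '[{"linear":[0,0.0005,0],"dr":[0,0,0],"hand":-1},{"linear":[0,0.001,0],"dr":[0,0,0],"hand":-1},{"linear":[0,0.001,0],"dr":[0,0,0],"hand":-1}]' | grep -E "eef|force"
python3 -m crank '[{"linear":[0,0.0005,0],"dr":[0,0,0],"hand":-1},{"linear":[0,0.001,0],"dr":[0,0,0],"hand":-1},{"linear":[0,0.001,0],"dr":[0,0,0],"hand":-1}]' | grep -E "eef|force"
```

```text
eef_pos: [0.5163, -0.0404, 0.0835]
contact_force: [0.1, -0.8, 0.2]
eef_pos: [0.5158, -0.0407, 0.0821]
contact_force: [-0.2, 0.1, 0.6]
eef_pos: [0.5156, -0.0407, 0.0808]
contact_force: [-0.5, -0.4, 0.7]
```

```bash
python3 -m crank '[{"linear":[0,0.0005,0],"dr":[0,0,0],"hand":-1},{"linear":[0,0.001,0],"dr":[0,0,0],"hand":-1},{"linear":[0,0.001,0],"dr":[0,0,0],"hand":-1}]' | grep -E "eef|force"
python3 -m crank '[{"linear":[0,0.0004,0],"dr":[0,0,0],"hand":-1},{"linear":[0,0.0004,0],"dr":[0,0,0],"hand":-1}]' | grep -E "eef|force"
python3 -m crank '[{"linear":[0,0.0004,0],"dr":[0,0,0],"hand":-1},{"linear":[0,0.0004,0],"dr":[0,0,0],"hand":-1}]' | grep -E "eef|force"
```

```text
eef_pos: [0.5156, -0.0407, 0.0797]
contact_force: [-0.0, -0.2, 0.0]
eef_pos: [0.5157, -0.0407, 0.0794]
contact_force: [-0.2, -0.6, 0.1]
eef_pos: [0.5157, -0.0407, 0.0792]
contact_force: [-1.1, 0.7, 3.2]
```

Contact comes at z = 0.0792, the same as on the left, so the bar is level and firm. I'll add a little and hold.

```bash
python3 -m crank '[{"linear":[0,0.0003,0],"dr":[0,0,0],"hand":-1},{"linear":[0,0.0003,0],"dr":[0,0,0],"hand":-1},{"linear":[0,0.0003,0],"dr":[0,0,0],"hand":-1},{"linear":[0,0.0003,0],"dr":[0,0,0],"hand":-1},{"linear":[0,0.0003,0],"dr":[0,0,0],"hand":-1}]' | grep -E "eef|force"
python3 -m crank '[{"linear":[0,0,0],"dr":[0,0,0],"hand":-1},{"linear":[0,0,0],"dr":[0,0,0],"hand":-1},{"linear":[0,0,0],"dr":[0,0,0],"hand":-1},{"linear":[0,0,0],"dr":[0,0,0],"hand":-1},{"linear":[0,0,0],"dr":[0,0,0],"hand":-1}]' | grep -E "eef|force"
```

```text
eef_pos: [0.5157, -0.0407, 0.0792]
contact_force: [-0.3, 0.8, 6.2]
eef_pos: [0.5157, -0.0407, 0.0792]
contact_force: [-2.9, -0.0, 8.3]
```

Verdict: firm, so the lever goes towards the robot. I'll lift and go to the far side of the lever.

```bash
python3 -m crank '[{"linear":[0,-0.03,0],"dr":[0,0,0],"hand":-1},{"linear":[0,-0.07,0],"dr":[0,0,0],"hand":-1},{"linear":[0,-0.11,0],"dr":[0,0,0],"hand":-1},{"linear":[0,-0.12,0],"dr":[0,0,0],"hand":-1},{"linear":[0,-0.12,0],"dr":[0,0,0],"hand":-1}]'
python3 - <<'E'
from h import *
plan((.585,.239,.2),-.044)
for c in("top","side"): cv2.imwrite(f"pics/{c}5.png",bot.read_camera(c)); print(c,[(r["score"],r["xy"]) for r in bot.place_of(c,"verdict_tip")])
print(proj("side",(.527,.239,.136)),proj("top",(.527,.239,.136)))
E
```

```text
t: 19.87
eef_pos: [0.5177, -0.0407, 0.2021]
tool_rot: [-0.492, 0.487, -0.508, 0.513]
contact_force: [1.1, 0.1, -1.2]
gripper_width: -0.003
t 19.87 pos [ 0.5177 -0.0407  0.2021] jaw az -0.042 -> -0.044 F [ 1.1  0.1 -1.2] w -0.003 q [-0.47  0.27  0.51  1.99 -0.17  0.91  0.08]
linear [-0.2823  0.003   0.0556] dr [-0.6   0.13 -0.07]
top [(0.36, [197.7, 211.3])]
side [(0.61, [219.7, 143.1])]
[220.07788233 140.3958729 ] [196.06766511 207.88222932]
```

```bash
python3 -m crank '[{"linear":[0,0,0.04],"dr":[0,0,0],"hand":-1},{"linear":[-0.04,0,0.057],"dr":[0,0,0],"hand":-1},{"linear":[-0.08,0,0.057],"dr":[0,0,0],"hand":-1},{"linear":[-0.12,0,0.057],"dr":[0,0,0],"hand":-1},{"linear":[-0.16,0,0.057],"dr":[0,0,0],"hand":-1},{"linear":[-0.20,0,0.057],"dr":[0,0,0],"hand":-1},{"linear":[-0.24,0,0.057],"dr":[0,0,0],"hand":-1},{"linear":[-0.282,0,0.057],"dr":[0,0,0],"hand":-1},{"linear":[-0.282,0,0.057],"dr":[0,0,0],"hand":-1},{"linear":[-0.282,0,0.057],"dr":[0,0,0],"hand":-1}]'
python3 -m crank '[{"linear":[0,0.04,0],"dr":[0,0,0],"hand":-1},{"linear":[0,0.08,0],"dr":[0,0,0],"hand":-1},{"linear":[0,0.085,0],"dr":[0,0,0],"hand":-1},{"linear":[0,0.085,0],"dr":[0,0,0],"hand":-1}]'
python3 - <<'E'
from h import *
plan((.53,.239,.115),-.044)
for c in("top","side"): cv2.imwrite(f"pics/{c}6.png",bot.read_camera(c))
t=cv2.imread("pics/top6.png")[150:250,170:270];s=cv2.imread("pics/side6.png")[80:220,170:310]
cv2.imwrite("pics/crop6.png",np.hstack([cv2.resize(t,(400,400),interpolation=cv2.INTER_CUBIC),cv2.resize(s,(400,400),interpolation=cv2.INTER_CUBIC)]))
E
```

```text
t: 20.9
eef_pos: [0.5823, 0.2423, 0.1962]
tool_rot: [-0.491, 0.491, -0.508, 0.509]
contact_force: [-0.3, -0.2, -0.3]
gripper_width: -0.003
t: 21.23
eef_pos: [0.582, 0.2359, 0.1106]
tool_rot: [-0.487, 0.491, -0.51, 0.511]
contact_force: [-0.2, -0.8, 0.3]
gripper_width: -0.001
t 21.23 pos [0.582  0.2359 0.1106] jaw az -0.044 -> -0.044 F [-0.2 -0.8  0.3] w -0.001 q [-0.77  0.56  0.39  1.79 -0.27  0.85 -0.3 ]
linear [-0.0008 -0.0042 -0.0521] dr [0.17 0.01 0.3 ]
```

View pics/crop6.png

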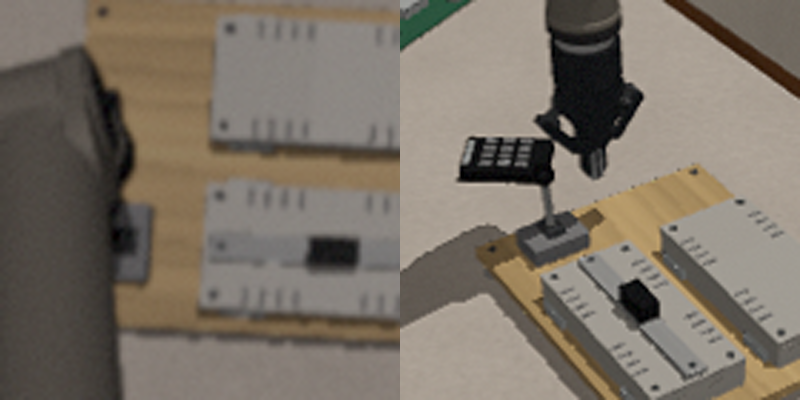

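The closed fingers (side crop ≈ 595,170) are just beyond the lever ball (≈ 545,172), and the bar still lies centred. I'll push towards the robot.

```bash
python3 -m crank '[{"linear":[-0.003,0,-0.01],"dr":[0,0,0],"hand":-1},{"linear":[-0.003,0,-0.02],"dr":[0,0,0],"hand":-1},{"linear":[-0.003,0,-0.03],"dr":[0,0,0],"hand":-1},{"linear":[-0.003,0,-0.04],"dr":[0,0,0],"hand":-1},{"linear":[-0.003,0,-0.048],"dr":[0,0,0],"hand":-1},{"linear":[-0.003,0,-0.052],"dr":[0,0,0],"hand":-1}]'
python3 -m crank '[{"linear":[0,0,-0.004],"dr":[0,0,0],"hand":-1},{"linear":[0,0,-0.008],"dr":[0,0,0],"hand":-1},{"linear":[0,0,-0.008],"dr":[0,0,0],"hand":-1}]'|grep -E "eef|force"
python3 -m crank '[{"linear":[0,0,-0.003],"dr":[0,0,0],"hand":-1},{"linear":[0,0,-0.005],"dr":[0,0,0],"hand":-1},{"linear":[0,0,-0.005],"dr":[0,0,0],"hand":-1}]'|grep -E "eef|force"
```

```text
t: 21.83
eef_pos: [0.531, 0.2444, 0.1141]
tool_rot: [-0.491, 0.489, -0.509, 0.511]
contact_force: [0.2, 0.3, -0.1]
gripper_width: 0.0
eef_pos: [0.5237, 0.2442, 0.1135]
contact_force: [1.1, -0.3, 0.1]
eef_pos: [0.5192, 0.2443, 0.1135]
contact_force: [0.5, -0.6, 0.5]
```

```bash
python3 -m crank '[{"linear":[0,0,-0.003],"dr":[0,0,0],"hand":-1},{"linear":[0,0,-0.005],"dr":[0,0,0],"hand":-1},{"linear":[0,0,-0.005],"dr":[0,0,0],"hand":-1}]'|grep -E "eef|force"
python3 -m crank '[{"linear":[0,0,-0.002],"dr":[0,0,0],"hand":-1},{"linear":[0,0,-0.004],"dr":[0,0,0],"hand":-1},{"linear":[0,0,-0.004],"dr":[0,0,0],"hand":-1}]'|grep -E "eef|force"
python3 - <<'E'
from h import *
for c in("top","side"): cv2.imwrite(f"pics/{c}7.png",bot.read_camera(c)); print([(r["score"],r["xy"]) for r in bot.place_of(c,"verdict_tip")])
s=cv2.imread("pics/side7.png")[80:220,170:310]
cv2.imwrite("pics/crop7.png",cv2.resize(s,(560,560),interpolation=cv2.INTER_CUBIC))
for x,z in((.489,.126),(.503,.133),(.527,.136)): print(proj("side",(x,.239,z)))
E
```

```text
eef_pos: [0.5157, 0.2444, 0.1138]
contact_force: [4.8, -0.3, -4.2]
eef_pos: [0.5153, 0.2443, 0.1145]
contact_force: [13.7, -0.0, -8.0]
[]
[(0.64, [210.2, 150.1])]
[209.71747998 147.30942121]
[213.45882807 143.87858323]
[220.07788233 140.3958729 ]
```

View pics/crop7.png

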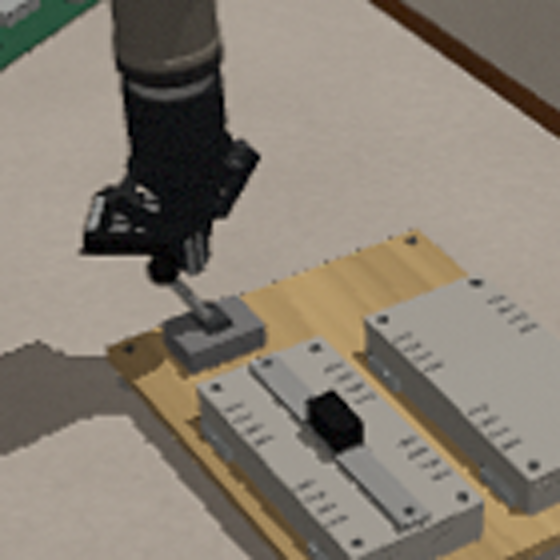

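The lever leans fully towards the robot and is at its stop: the ball is at side px ≈ (210,149), as predicted, and the force rises sharply. I'll back off.

```bash
python3 -m crank '[{"linear":[0,0,0.01],"dr":[0,0,0],"hand":-1},{"linear":[0,0,0.04],"dr":[0,0,0],"hand":-1},{"linear":[0,-0.03,0.05],"dr":[0,0,0],"hand":-1},{"linear":[0,-0.07,0.05],"dr":[0,0,0],"hand":-1},{"linear":[-0.03,-0.11,0.05],"dr":[0,0,0],"hand":-1},{"linear":[-0.07,-0.13,0.05],"dr":[0,0,0],"hand":-1},{"linear":[-0.10,-0.13,0.05],"dr":[0,0,0],"hand":-1},{"linear":[-0.10,-0.13,0.05],"dr":[0,0,0],"hand":-1},{"linear":[-0.10,-0.13,0.05],"dr":[0,0,0],"hand":-1}]'
python3 - <<'E'
from h import *
for c in("top","side"):
    cv2.imwrite(f"pics/{c}8.png",bot.read_camera(c))
    for n in("verdict_tip","edge_grip","air_can","driver","keypad"): print(c,n,[(round(r["score"],2),r["xy"]) for r in bot.place_of(c,n)][:4])
t=cv2.imread("pics/top8.png")[140:260,180:300];s=cv2.imread("pics/side8.png")[110:250,180:320]
cv2.imwrite("pics/crop8.png",np.hstack([cv2.resize(t,(400,400),interpolation=cv2.INTER_CUBIC),cv2.resize(s,(400,400),interpolation=cv2.INTER_CUBIC)]))
E
```

```text
t: 23.78
eef_pos: [0.5627, 0.3463, 0.2434]
tool_rot: [-0.492, 0.49, -0.508, 0.509]
contact_force: [0.3, -1.1, -0.6]
gripper_width: -0.001
top verdict_tip [(0.58, [197.0, 220.8])]
top edge_grip [(0.96, [351.0, 286.6]), (0.83, [334.4, 130.2]), (0.82, [432.2, 203.1]), (0.78, [251.1, 209.4])]
top air_can [(0.84, [385.6, 183.9])]
top driver [(0.63, [389.4, 233.5])]
top keypad []
side verdict_tip [(0.45, [214.6, 147.0])]
side edge_grip [(0.89, [424.5, 348.0]), (0.71, [394.0, 216.9])]
side air_can [(0.56, [400.6, 292.1])]
side driver [(0.68, [343.0, 330.7])]
side keypad [(0.68, [339.3, 327.7]), (0.6, [207.4, 139.0])]
```

View pics/crop8.png

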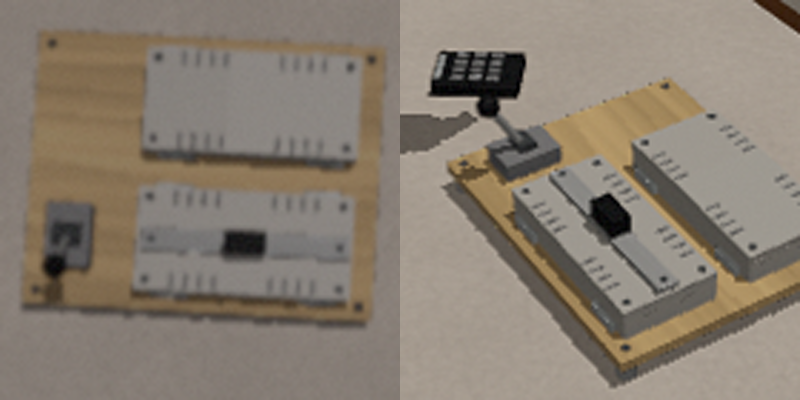

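The lever stays leaning towards the robot (ball at top crop ≈ 54,265). The bar lies centred (grip ≈ 244,244) and the arm is clear.

```bash
python3 -c "
from station import bot
print(bot.hand_in())"
```

```text
the job is handed in; nothing more can be done
None
```

I judged the near cover flat, set the lever fully towards the robot, and handed the job in at about 24 s of the 66 s allowed. I laid the steel straightedge along the middle of the cover, let go, and pressed each end with closed fingers. It is still lying there.

- **Left press:** I held about 7 N for roughly 0.9 s. While I was finding the force it briefly reached about 14 N, above the 3–10 N band but under the 25 N limit.
- **Right press:** I held about 6–8 N for roughly 0.8 s.
- **Verdict:** both ends met the fingers at the same height (TCP z = 0.0792 m), and neither sank. A bowed cover would have let the left end sink 3 mm under about 2 N.

**Last checks:** the last pictures show the straightedge centred and released, the lever still leaning fully towards the robot, and the arm clear. The force reading was within its noise of about 1 N.
- **Can and screwdriver:** the network's positions match the start to within about 3 px.
- **Keypad:** its side-camera position is unchanged. The network missed it in the last top picture, and its best-scored side hit was a false one on the screwdriver.
- **Lever ball:** in the last side picture the network put it about 5 px off my predicted end position. The picture taken at the stop matched within 3 px.

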